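# Seat the topping pan and shut the rail lid

## Task

One of the three topping pans, the one with the red cherry tomatoes, has not gone home in the chilled rail: its front edge is sticking up. With the fingertips, press that front edge down until the pan sits level with its neighbours, and only then push the raised steel lid over and down, gently, until it is fully shut, without slamming it. Pick nothing up, do not lever the pan out, and leave the bottle, the pizza cutter and the dough docker where they are.

Things in the scene. Friction and masses are not known exactly. Their poses are not given: they have to be found in the camera images.
- rail: Fixed steel rail, 610 mm wide, three pans side by side in wells at its y = -182, 0, +182 mm (which pan is where varies). Origin: on the worktop below the lid's hinge line, mid-width; x points to its rear, y along the hinge, z up; turned in yaw only (up to 0.18 rad). The top falls 0.14 rad from 115 mm high at the hinge to 82 mm at the front (x = -234 mm). Rear housing 105 mm high, to x = +42 mm
- lid_hinge (a point): Middle of the lid's hinge line, which runs along the rail's y, 127 mm above the worktop and 2 mm in front of the rail's origin. Behind the raised lid, above the rear housing, there is free space
- pan (a joint): Tilt of the tomato pan, rad, about its rear flange, which is tucked under a lip of the rail: 0 = seated, level with its neighbours; starts 0.13 to 0.26 with the front edge up. A snug fit: it stays where it is left and goes down under about 5 to 9 N of push on the front flange, to a firm stop at 0
- pan_front (a point): Middle of the top of the tomato pan's front flange, 153 mm from the tilt axis; moves with the pan. Pan 176 mm wide, 162 mm front to back, flange 14 mm wide. When seated the point is about 190 mm in front of the hinge line and 92 mm above the worktop, and the flange stands 4 mm above the rail's front ledge just ahead of it. The tomatoes lie about 15 mm lower behind it
- lid (a joint): Opening angle of the lid, rad: 0 = fully shut, parallel to the rail's sloping top; 1.71 = upright; more = leaning back, away from the robot; starts 1.4 to 1.7, stop at 2.0. A stiff hinge holds it at any angle; it moves under about 5 to 9 N pushed at lid_push, less as it comes down, to a firm stop at 0
- lid_push (a point): Point on the lid's flat outer face, mid-width, 200 mm from the hinge line and 14 mm off the plane through the hinge line (the lid's underside). The steel lid is 610 mm wide, 14 mm thick and reaches 255 mm from the hinge line; the last 20 mm is a thinner lip. The outer face looks to the rear when the lid is up, upwards when shut; it can be pushed anywhere along its width
- bottle: Loose amber oil bottle with a red cap, 60 mm across, 200 mm high, standing to the left of the rail; origin at the middle of its underside. Not part of the work
- cutter: Loose pizza cutter with a red handle lying to the left of the rail, 225 mm long along its x, 20 mm high; origin under the handle. Not part of the work
- docker: Loose spiked dough roller with an orange handle lying to the right of the rail, 210 mm long along its x, roller 100 mm wide and 58 mm high; origin under its middle. Not part of the work

How it is judged:
By the outcome, as a careful person would: the job done as asked, in the order asked, and still so for the second after the job is handed in, with the robot touching nothing.
It also fails if it takes over 51 s, if anything falls off the work surface, if the arm or the gripper's body presses on something with over 40 N, if the wrist force passes 120 N, or if a joint passes its speed limit or range.

## Robot

A 6-joint arm with a two-finger parallel gripper is mounted at the origin on the work surface. World frame = base frame: x ahead of the robot, y to its left, z up, the work surface at z = 0. Lengths are in m, angles in degrees, forces in N, time in s.
With the tool pointing down it reaches from about 0.325 to 0.9 m from the base axis. Payload 3.5 kg.
Tool frame: the origin (TCP) lies midway between the tips of the shut fingers; the grasp point (between the pads) lies 19 mm behind it; z points along the fingers, y is the line along which they close (so a half turn about z gives the same grasp; the last joint's range is limited). The gripper opens to 85 mm and grips with 20 to 120 N. Pads are 22 mm wide; open, the fingers measure 114 mm over their backs; the gripper's body (76 mm by 85 mm) begins 54 mm behind the grasp point. The pads swing forward as they close: fully open they stand 13 mm farther back than shut.
Start: joints at [64.779, 15.837, -1.513, 72.651, 0, 84.076], TCP at [0.207, 0.59, 0.231] pointing down, gripper open.
Joint ranges: [-178.77, 178.77], [-48.84, 107.48], [-61.69, 71.31], [-111.58, 123.2], [-90, 87.43], [-180, 180]. Speed limits (degrees/s): [147.25, 147.25, 180, 180, 180, 180].

## Interface

Orientations are given as [roll, pitch, yaw] about the fixed x, y, z axes, in that order (R = Rz(yaw) Ry(pitch) Rx(roll)).
In Python, from rig import monitor, imaging, order gives the robot as it stands.
- The arm moves only by the tool drive_tool, never from a script. Its argument "series" is one flat list of numbers, 6 for each row, row after row: the shift along the world's x, y, z in mm, then the turn, a rotation vector about the world's x, y, z in degrees. In form: [x, y, z, wx, wy, wz, x, y, z, wx, wy, wz, ...]. A call has 1 to 5 rows; each row shifts and turns the commanded pose from where the row before left it; what a row does not reach is not made up. A row lasts 1/10 s, in which the tool goes at most 50 mm and 8.59 degrees, less where a joint would pass 70% of its speed; a pose out of reach is approached as far as the arm can. A call is refused whole if a number of a shift passes 50 or a number of a turn 8.59, either way. A call with a gripper value outside its range is refused whole. "jaw" is the finger opening in mm, from 0 to 85.4, set as the call begins (left out, the last holds). The fingers move at their own pace and stop on an object; "grip_force" is the grip in N (left out, the last holds). Time passes only in rows, so rows that do not move let the fingers close. It gives the time, the measured TCP pose, the force, the opening and the grip force at its end, in the units of the state.
- monitor.read_state(): the state, without advancing time (a new reading comes with each control period).
- imaging.capture(name): name is "side" or "top"; returns (picture, depth): 384x512x3 uint8, red, green, blue; 384x512 float32, m along the optical axis (not along the pixel's ray), 0 where there is no reading.
- imaging.camera_params(name): a dict with "fov_y" (degrees; the focal length in pixels is half the picture's height over the tangent of half this angle, whatever the lens; pixels are square), "cx", "cy" (the principal point, pixels), "R" (3x3) and "t" (3): a world point X has camera coordinates R X + t. Camera axes: x right, y down, z forward; pixel columns grow to the right and rows downward; lengths in m; the calibration is good to about 2 mm. A picture is of the moment at which its call begins. camera_params takes no time and is no camera call.
- order.hand_in(): hands the job in; it is judged then, once.
The state is a dict: "time": time; "joints": joint angles; "joint_velocities": joint speeds; "joint_efforts": joint torques, N m; "eef_pos": TCP position; "orientation": TCP orientation; "wrist_force": force on the tool from outside, world axes, zero at the start; "moment": the same for the moment, N m; "finger_gap": opening from 0.0 (shut) to 1.0 (fully open); "grip_force": force on a finger pad.
Only numpy, scipy, OpenCV 4.12 (cv2) and the standard library are available. Lean on these libraries where they do the work, as an engineer would, in place of code of your own. Each camera call takes 0.05 s, during which the arm holds its last target. There are 200 camera calls.

## Working session

There is one attempt and no reset: what is moved stays moved. The work goes in short steps, Python scripts to look and compute and a tool call to move; the robot and the scene stay as the last step left them, time stands still between calls to the robot, and variables do not carry over. Pictures are saved under pics/ and viewed, at most 10 in all, crops included, and the job is handed in when it is done.

Besides the shell and the picture viewer there is one more tool, called after "Call:" as name(argument=value, ...) on one line, values as JSON. drive_tool: Moves the arm, as the interface text tells. Its arguments: {"type":"object","properties":{"series":{"type":"array","items":{"type":"number"}},"jaw":{"type":"number"},"grip_force":{"type":"number"}},"required":["series"]}

```bash
mkdir -p pics; cat > h.py <<'E'
import numpy as np,cv2
from rig import monitor,imaging,order
def cap(n,save=None):
    p,d=imaging.capture(n)
    if save: cv2.imwrite('pics/'+save,cv2.cvtColor(p,cv2.COLOR_RGB2BGR)); np.save('pics/%s_d.npy'%n,d)
    return p,d
def cloud(n,d):
    c=imaging.camera_params(n);f=192/np.tan(np.radians(c['fov_y']/2))
    v,u=np.mgrid[:384,:512]
    P=np.stack([(u-c['cx'])/f*d,(v-c['cy'])/f*d,d],-1)
    return (P-np.array(c['t']))@np.array(c['R'])
E
python3 - <<'E'
from h import *
for n in('side','top'):
    cap(n,n+'0.png');c=imaging.camera_params(n);print(n,c)
s=monitor.read_state();print(s)
a=np.hstack([cv2.imread('pics/%s0.png'%n) for n in('side','top')]);
E
```

```text
side {'fov_y': 45.86206621703122, 'cx': 249.5863013426581, 'cy': 193.83340220151365, 'R': array([[-0.69124808,  0.72258584,  0.00676748],
       [ 0.63520673,  0.61207014, -0.47104411],
       [-0.34451198, -0.32130959, -0.8820837 ]]), 't': array([ 0.315611  , -0.26936004,  1.65273645])}
top {'fov_y': 43.67823114115876, 'cx': 255.76301749173354, 'cy': 185.92106142724325, 'R': array([[ 0.01601494, -0.99971287, -0.01782407],
       [-0.98696413, -0.01295058, -0.16041847],
       [ 0.16014158,  0.02016081, -0.98688815]]), 't': array([0.03034859, 0.47230297, 1.50384975])}
{'time': 0.1, 'joints': array([ 6.47788120e+01,  1.58758002e+01, -1.59033898e+00,  7.26529464e+01,
        1.49163377e-05,  8.40749595e+01]), 'joint_velocities': array([-0.07571137, -0.13827284,  0.17631285,  0.05866733, -0.05728131,
        0.03661062]), 'joint_efforts': array([ 9.07091362e-04, -4.46706820e+01,  2.96129161e+01,  8.44662893e-03,
       -7.29905719e-05, -1.33504147e-05]), 'eef_pos': array([0.20623753, 0.58922488, 0.23024804]), 'orientation': array([-1.79881552e+02, -1.23077081e-02,  1.60703840e+02]), 'wrist_force': array([-0.56323102,  0.13061483,  0.2928302 ]), 'moment': array([-0.02760978,  0.0959092 , -0.01722435]), 'grip_force': 0.0, 'finger_gap': 0.9973214042858876}
```

View pics/side0.png

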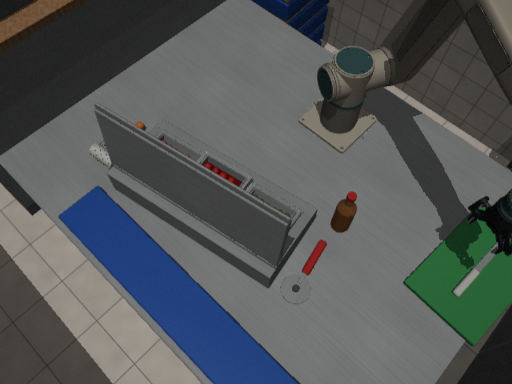

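View pics/top0.png

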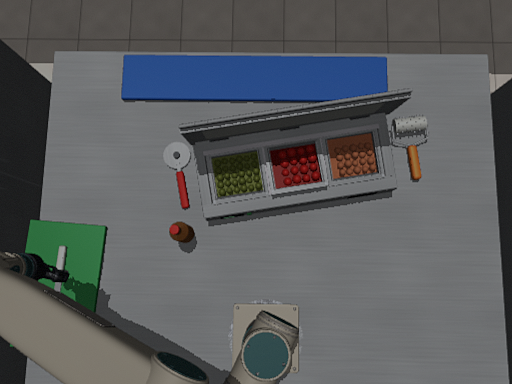

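The tomato pan is the middle one (top view, about (297,167)), and its front flange is near (300,188). The lid stands upright behind it, from (182,130) to (410,95). The bottle is at (180,231).

```bash
python3 - <<'E'
from h import *
d=np.load('pics/top_d.npy');P=cloud('top',d)
im=cv2.imread('pics/top0.png')
cv2.imwrite('pics/crop.png',cv2.resize(im[80:240,165:435],None,fx=2.9,fy=2.9,interpolation=cv2.INTER_CUBIC))
for u in(240,299,300,360):
    print(u,[(v,*np.round(P[v,u]*1000).astype(int)) for v in range(84,226,3)])
# lid outer face from side cam
Q=cloud('side',np.load('pics/side_d.npy'))
S=Q[165:225,130:270].reshape(-1,3)
m=(S[:,2]>.17)&(S[:,2]<.5);S=S[m]
best=None;r=np.random.default_rng(0)
for _ in range(500):
    a=S[r.choice(len(S),3,0)];n=np.cross(a[1]-a[0],a[2]-a[0]);l=np.linalg.norm(n)
    if l<1e-6: continue
    n/=l;k=np.abs((S-a[0])@n)<.003
    if best is None or k.sum()>best.sum():best=k
A=S[best];c=A.mean(0);n=np.linalg.svd(A-c,full_matrices=0)[2][2];print('lid',len(A),len(S),c,n,A.min(0),A.max(0))
E
```

```text
240 [(84, np.int64(824), np.int64(97), np.int64(17)), (87, np.int64(812), np.int64(96), np.int64(21)), (90, np.int64(801), np.int64(96), np.int64(23)), (93, np.int64(791), np.int64(96), np.int64(19)), (96, np.int64(780), np.int64(95), np.int64(21)), (99, np.int64(772), np.int64(96), np.int64(15)), (102, np.int64(766), np.int64(96), np.int64(1)), (105, np.int64(754), np.int64(96), np.int64(5)), (108, np.int64(746), np.int64(96), np.int64(-2)), (111, np.int64(734), np.int64(95), np.int64(2)), (114, np.int64(725), np.int64(96), np.int64(-3)), (117, np.int64(594), np.int64(73), np.int64(383)), (120, np.int64(593), np.int64(74), np.int64(360)), (123, np.int64(585), np.int64(74), np.int64(357)), (126, np.int64(602), np.int64(79), np.int64(274)), (129, np.int64(606), np.int64(81), np.int64(227)), (132, np.int64(610), np.int64(84), np.int64(181)), (135, np.int64(621), np.int64(88), np.int64(110)), (138, np.int64(610), np.int64(87), np.int64(114)), (141, np.int64(601), np.int64(87), np.int64(111)), (144, np.int64(592), np.int64(87), np.int64(109)), (147, np.int64(580), np.int64(86), np.int64(
[... 8252 characters left out ...]
(-298), np.int64(30)), (198, np.int64(442), np.int64(-303), np.int64(3)), (201, np.int64(433), np.int64(-304), np.int64(0)), (204, np.int64(423), np.int64(-304), np.int64(-4)), (207, np.int64(413), np.int64(-303), np.int64(2)), (210, np.int64(402), np.int64(-301), np.int64(9)), (213, np.int64(393), np.int64(-303), np.int64(-1)), (216, np.int64(383), np.int64(-303), np.int64(-1)), (219, np.int64(373), np.int64(-302), np.int64(1)), (222, np.int64(364), np.int64(-303), np.int64(-1)), (225, np.int64(354), np.int64(-303), np.int64(-1))]
lid 3770 4405 [ 0.63128802 -0.00509409  0.2730596 ] [-0.97988696 -0.1700518  -0.10442188] [ 0.58466225 -0.27251743  0.17006322] [0.6887872  0.19244535 0.38270701]
```

View pics/crop.png

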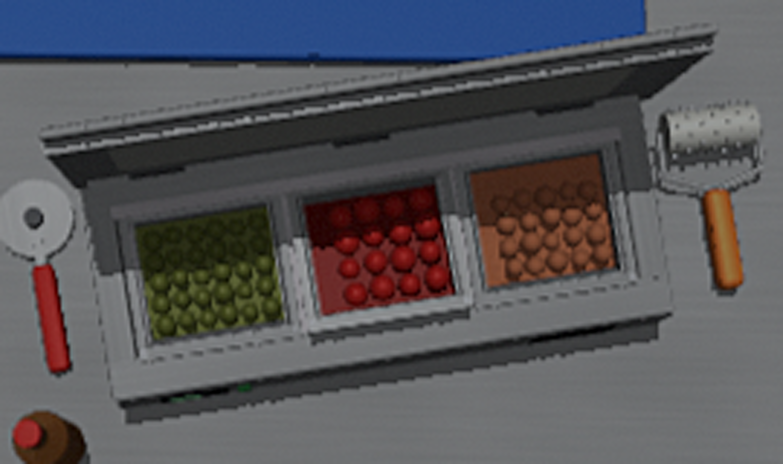

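```bash
python3 - <<'E'
from h import *
c=imaging.camera_params('top');f=192/np.tan(np.radians(c['fov_y']/2));R=np.array(c['R']);t=np.array(c['t'])
def ray(cu,cv,z):
    u,v=cu/2.9+165-.33,cv/2.9+80-.33
    o=-R.T@t;w=R.T@np.array([(u-c['cx'])/f,(v-c['cy'])/f,1]);return o+w*(z-o[2])/w[2]
y=.172;rx=np.array([np.cos(y),np.sin(y),0]);ry=np.array([-np.sin(y),np.cos(y),0])
for n,a in dict(railFL=(117,400,.082),railFR=(672,314,.082),panFL=(308,335,.124),panFR=(471,305,.124),lidL=(42,131,.38),lidR=(714,30,.38)).items():
    p=ray(*a);print(n,p.round(4),'rail',(p@rx).round(4),(p@ry).round(4))
for x,yy in((.4325,0),):print(0)
d=np.load('pics/top_d.npy');P=cloud('top',d);S=P[184:191,276:322].reshape(-1,3);print(np.c_[S@rx,S@ry,S[:,2]][::12].round(3))
E
```

```text
railFL [0.3632 0.1921 0.082 ] rail 0.3907 0.1271
railFR [ 0.4641 -0.4009  0.082 ] rail 0.3886 -0.4744
panFL [ 0.4301 -0.0107  0.124 ] rail 0.4219 -0.0842
panFR [ 0.4641 -0.1807  0.124 ] rail 0.4263 -0.2574
lidL [0.572  0.2287 0.38  ] rail 0.6027 0.1274
lidR [ 0.6708 -0.3637  0.38  ] rail 0.5987 -0.4731
0
[[ 0.458 -0.107  0.093]
 [ 0.451 -0.143  0.1  ]
 [ 0.447 -0.18   0.091]
 [ 0.437 -0.213  0.119]
 [ 0.455 -0.112  0.091]
 [ 0.45  -0.15   0.085]
 [ 0.438 -0.183  0.12 ]
 [ 0.433 -0.219  0.117]
 [ 0.45  -0.118  0.093]
 [ 0.44  -0.152  0.119]
 [ 0.434 -0.188  0.12 ]
 [ 0.428 -0.224  0.122]
 [ 0.443 -0.122  0.116]
 [ 0.435 -0.157  0.126]
 [ 0.431 -0.194  0.118]
 [ 0.429 -0.234  0.091]
 [ 0.437 -0.127  0.124]
 [ 0.432 -0.163  0.121]
 [ 0.427 -0.2    0.117]
 [ 0.426 -0.241  0.081]
 [ 0.433 -0.132  0.125]
 [ 0.428 -0.168  0.124]
 [ 0.427 -0.209  0.084]
 [ 0.436 -0.102  0.121]
 [ 0.43  -0.138  0.116]
 [ 0.429 -0.178  0.085]
 [ 0.422 -0.214  0.091]]
```

Call:
drive_tool(series=[0,0,30,0,0,7.3,0,0,35,0,0,7.3,0,0,35,0,0,7.3,0,0,0,0,0,7.3], jaw=0)

```text
time: 0.5
eef_pos: [0.2076, 0.5922, 0.3372]
orientation: [179.6, 0.3, -169.8]
wrist_force: [0.1, 0.0, -0.3]
finger_gap: 0.329
grip_force: 0.0
```

Call:
drive_tool(series=[17.7,-49,0,0,0,0,17.7,-49,0,0,0,0,17.7,-49,0,0,0,0,17.7,-49,0,0,0,0,17.7,-49,0,0,0,0])

```text
time: 1.0
eef_pos: [0.2914, 0.3527, 0.3308]
orientation: [-180.0, -0.0, -170.1]
wrist_force: [0.9, -0.1, 0.8]
finger_gap: 0.003
grip_force: 0.0
```

Call:
drive_tool(series=[17.7,-49,0,0,0,0,17.7,-49,0,0,0,0,17.7,-49,0,0,0,0,17.7,-49,0,0,0,0,17.7,-49,0,0,0,0])

```text
time: 1.5
eef_pos: [0.3763, 0.1177, 0.3311]
orientation: [180.0, 0.0, -170.1]
wrist_force: [0.7, 1.3, 0.4]
finger_gap: 0.002
grip_force: 0.0
```

Call:
drive_tool(series=[17.7,-49,0,0,0,0,17.7,-49,0,0,0,0,17.7,-49,0,0,0,0,17.7,-49,0,0,0,0,0,0,0,0,0,0])

```text
time: 2.0
eef_pos: [0.4458, -0.0734, 0.3305]
orientation: [-179.9, -0.0, -170.5]
wrist_force: [-0.6, 1.2, -0.8]
finger_gap: 0.003
grip_force: 0.0
```

Call:
drive_tool(series=[0,0,-40,0,0,0,0,0,-45,0,0,0,0,0,-45,0,0,0,0,0,-40,0,0,0,0,0,-5,0,0,0])

```text
time: 2.5
eef_pos: [0.4389, -0.0662, 0.1511]
orientation: [179.7, -0.6, -170.1]
wrist_force: [-0.9, 0.3, -0.2]
finger_gap: -0.001
grip_force: 0.0
```

Call:
drive_tool(series=[0,0,0,0,0,0,0,0,0,0,0,0])

```text
time: 2.7
eef_pos: [0.446, -0.0686, 0.1584]
orientation: [-179.9, 0.2, -170.1]
wrist_force: [0.2, -0.2, 0.4]
finger_gap: 0.002
grip_force: 0.0
```

```bash
python3 - <<'E'
from h import *
p,_=cap('top');q,_=cap('side')
a=cv2.resize(p[140:240,230:370],None,fx=4,fy=4,interpolation=2);b=cv2.resize(q[110:260,90:330],(560,350),interpolation=2)
cv2.imwrite('pics/c1.png',cv2.resize(np.vstack([a,b]),None,fx=.79,fy=.79)[:,:,::-1]);s=monitor.read_state();print(s['eef_pos'],s['wrist_force'])
E
```

```text
[ 0.44658095 -0.06896007  0.15895467] [ 0.30878839 -0.28004691  0.99422955]
```

View pics/c1.png

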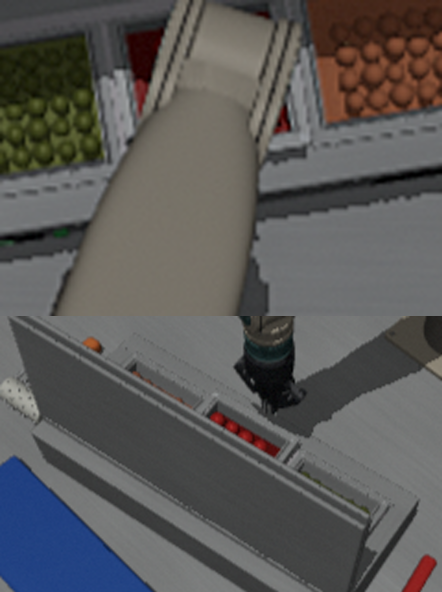

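The tool hangs just ahead of and to the left of the middle of the front flange. The whole lid and its lip are clear of it. I'll shift onto the flange centre and lower slowly.

Call:
drive_tool(series=[5,-13,0,0,0,0,4,-13,0,0,0,0,0,0,-10,0,0,0,0,0,-10,0,0,0,0,0,0,0,0,0])

```text
time: 3.3
eef_pos: [0.4513, -0.0939, 0.134]
orientation: [179.9, -0.2, -170.1]
wrist_force: [0.4, 0.2, -0.6]
finger_gap: 0.001
grip_force: 0.0
```

Call:
drive_tool(series=[0,0,-6,0,0,0,0,0,-5,0,0,0,0,0,-4,0,0,0,0,0,-4,0,0,0,0,0,0,0,0,0])

```text
time: 3.8
eef_pos: [0.4531, -0.0943, 0.1171]
orientation: [180.0, -0.0, -170.1]
wrist_force: [-0.5, 0.5, -0.4]
finger_gap: -0.0
grip_force: 0.0
```

Call:
drive_tool(series=[2,0,-3,0,0,0,0,0,-2,0,0,0,0,0,-2,0,0,0,0,0,0,0,0,0])

```text
time: 4.2
eef_pos: [0.4544, -0.0944, 0.1104]
orientation: [180.0, -0.1, -170.1]
wrist_force: [-2.5, 0.4, 5.4]
finger_gap: 0.002
grip_force: 2.3
```

```bash
python3 - <<'E'
from h import *
p,_=cap('top');q,_=cap('side')
b=cv2.resize(q[130:220,170:300],(780,540),interpolation=2)
cv2.imwrite('pics/c2.png',b[:,:,::-1]);s=monitor.read_state();print(s['eef_pos'],s['wrist_force'],s['moment'])
E
```

```text
[ 0.45438014 -0.09438509  0.11034446] [-4.24205766 -0.57347128  5.07336771] [0.04958422 0.87428529 0.04883229]
```

View pics/c2.png

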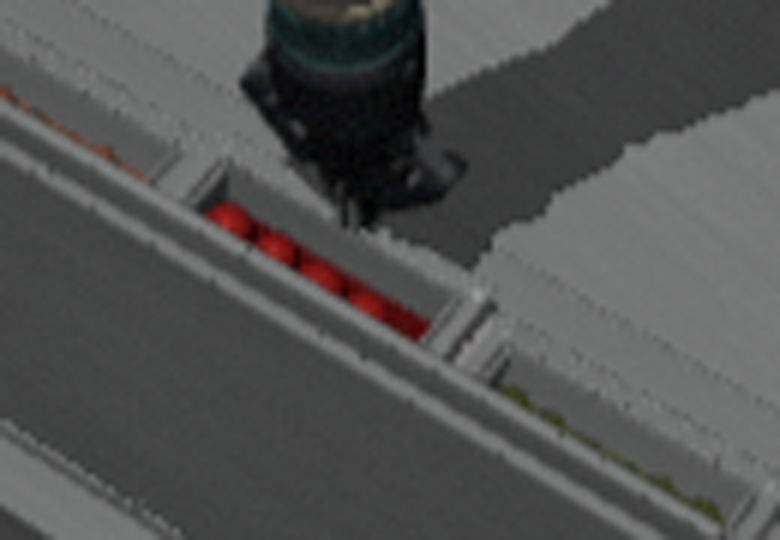

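The fingertips at about (350,220) are on the flange, and contact force has started. I'll keep pressing.

Call:
drive_tool(series=[0,0,-3,0,0,0,0,0,-3,0,0,0,0,0,-3,0,0,0,0,0,-3,0,0,0,0,0,0,0,0,0])

```text
time: 4.8
eef_pos: [0.455, -0.0943, 0.0984]
orientation: [180.0, -0.0, -170.1]
wrist_force: [-2.6, 0.1, 4.1]
finger_gap: 0.003
grip_force: 2.0
```

Call:
drive_tool(series=[0,0,-2,0,0,0,0,0,-2,0,0,0,0,0,-2,0,0,0,0,0,-1,0,0,0,0,0,0,0,0,0])

```text
time: 5.3
eef_pos: [0.4557, -0.0943, 0.0928]
orientation: [180.0, 0.0, -170.1]
wrist_force: [-6.1, 2.8, 13.5]
finger_gap: 0.004
grip_force: 6.9
```

Call:
drive_tool(series=[0,0,-1,0,0,0,0,0,-1,0,0,0,0,0,-1,0,0,0,0,0,0,0,0,0])

```text
time: 5.7
eef_pos: [0.4558, -0.0943, 0.0924]
orientation: [180.0, 0.0, -170.1]
wrist_force: [-12.6, 4.6, 33.6]
finger_gap: -0.003
grip_force: 17.1
```

Firm stop at 92 mm, which matches the seated height. I'll lift off and check.

Call:
drive_tool(series=[0,0,10,0,0,0,0,0,40,0,0,0,0,0,45,0,0,0,0,0,50,0,0,0,0,0,50,0,0,0])

```text
time: 6.2
eef_pos: [0.4555, -0.0944, 0.2849]
orientation: [-180.0, 0.0, -170.1]
wrist_force: [2.1, -0.7, -0.4]
finger_gap: 0.003
grip_force: 0.0
```

Call:
drive_tool(series=[0,0,50,0,0,0,0,0,50,0,0,0,0,0,45,0,0,0,0,0,20,0,0,0,0,0,0,0,0,0])

```text
time: 6.7
eef_pos: [0.4575, -0.0951, 0.4524]
orientation: [-179.8, 0.5, -170.1]
wrist_force: [-0.0, 0.1, -0.5]
finger_gap: 0.0
grip_force: 0.0
```

```bash
python3 - <<'E'
from h import *
p,d=cap('top','t3.png');q,e=cap('side')
y=.172;rx=np.array([np.cos(y),np.sin(y),0]);ry=np.array([-np.sin(y),np.cos(y),0])
for nm,dd in(('side',e),('top',d)):
    S=cloud(nm,dd).reshape(-1,3);a=S@rx;b=S@ry+.1725;z=S[:,2]
    for lo in(-.26,-.08,.0,.10):
        m=(a>.427)&(a<.439)&(b>lo)&(b<lo+.07)&(z>.06)&(z<.14);print(nm,lo,m.sum(),np.median(z[m]) if m.any() else 0)
a=cv2.resize(p[80:240,165:435],None,fx=2,fy=2,interpolation=2);b=cv2.resize(q[60:260,90:330],(540,450),interpolation=2)
cv2.imwrite('pics/c3.png',cv2.resize(np.vstack([a,b]),None,fx=.77,fy=.77)[:,:,::-1]);s=monitor.read_state();print(s['eef_pos'],s['wrist_force'])
E
```

```text
side -0.26 58 0.09087285173417889
side -0.08 65 0.0908190302286871
side 0.0 59 0.09080317547298851
side 0.1 63 0.09086468851323426
top -0.26 90 0.09283049610856904
top -0.08 0 0
top 0.0 0 0
top 0.1 92 0.09181567668233802
[ 0.45587399 -0.09456759  0.44795835] [-0.2687202   0.52816936 -0.49513538]
```

View pics/c3.png

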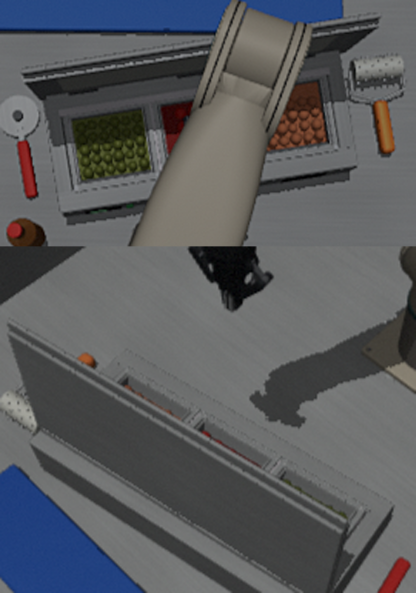

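The tomato pan is now level with its neighbours at 90.8 mm in all three. The lid has not moved. Next I'll go over it.

Call:
drive_tool(series=[41,7,0,0,0,0,41,7,0,0,0,0,41,7,0,0,0,0,41,7,0,0,0,0,41,7,0,0,0,0])

```text
time: 7.3
eef_pos: [0.6614, -0.0589, 0.4452]
orientation: [179.9, -0.2, -170.1]
wrist_force: [-0.1, 0.4, 0.4]
finger_gap: -0.001
grip_force: 0.0
```

Call:
drive_tool(series=[41,7,0,0,0,0,0,0,0,0,0,0,0,0,0,0,0,0])

```text
time: 7.6
eef_pos: [0.7017, -0.0522, 0.4437]
orientation: [179.9, -0.4, -170.1]
wrist_force: [-0.6, -0.3, 0.8]
finger_gap: 0.0
grip_force: 0.0
```

Call:
drive_tool(series=[0,0,-40,0,0,0,0,0,-40,0,0,0,0,0,-38,0,0,0,-20,-3.5,0,0,0,0,-15,-2.6,0,0,0,0])

```text
time: 8.1
eef_pos: [0.6625, -0.0585, 0.3279]
orientation: [179.9, -0.3, -170.1]
wrist_force: [0.1, 0.9, 0.6]
finger_gap: -0.004
grip_force: 0.0
```

Call:
drive_tool(series=[-4,-0.7,0,0,0,0,-4,-0.7,0,0,0,0,-3,-0.5,0,0,0,0,-3,-0.5,0,0,0,0,0,0,0,0,0,0])

```text
time: 8.6
eef_pos: [0.6524, -0.0611, 0.3306]
orientation: [-180.0, 0.0, -170.1]
wrist_force: [-0.3, 0.4, 0.8]
finger_gap: 0.003
grip_force: 0.0
```

Call:
drive_tool(series=[-5,-0.9,0,0,0,0,-6,-1,-1,0,0,0,-7,-1.2,-1,0,0,0,-7,-1.2,-1,0,0,0,-7,-1.2,-1,0,0,0])

```text
time: 9.1
eef_pos: [0.623, -0.0662, 0.3278]
orientation: [-180.0, 0.4, -170.1]
wrist_force: [6.0, 1.3, 2.2]
finger_gap: 0.0
grip_force: 3.1
```

Call:
drive_tool(series=[-7,-1.2,-2,0,0,0,-7,-1.2,-2,0,0,0,-7,-1.2,-2,0,0,0,-7,-1.2,-2,0,0,0,-7,-1.2,-2,0,0,0])

```text
time: 9.6
eef_pos: [0.5877, -0.0724, 0.3189]
orientation: [-179.9, 0.5, -170.1]
wrist_force: [3.7, 1.1, 4.5]
finger_gap: 0.005
grip_force: 2.8
```

Call:
drive_tool(series=[-7.6,-1.3,-3.5,0,0,0,-7.6,-1.3,-4,0,0,0,-7.6,-1.3,-4.4,0,0,0,-7.6,-1.3,-4.8,0,0,0,-7.6,-1.3,-5.2,0,0,0])

```text
time: 10.1
eef_pos: [0.5486, -0.0794, 0.2965]
orientation: [-179.9, 0.3, -170.1]
wrist_force: [1.9, -0.3, 6.0]
finger_gap: 0.003
grip_force: 2.4
```

Call:
drive_tool(series=[-7.6,-1.3,-5.6,0,0,0,-7.6,-1.3,-6,0,0,0,-7.4,-1.3,-6.4,0,0,0,-7,-1.2,-6.8,0,0,0,-6.8,-1.2,-7.2,0,0,0])

```text
time: 10.6
eef_pos: [0.5113, -0.0858, 0.2638]
orientation: [-179.9, 0.1, -170.1]
wrist_force: [0.5, -0.2, 5.3]
finger_gap: -0.001
grip_force: 2.0
```

Call:
drive_tool(series=[-6.5,-1.1,-7,0,0,0,-6.2,-1.1,-7.3,0,0,0,-5.9,-1,-7.5,0,0,0,-5.6,-1,-7.5,0,0,0,-5.2,-0.9,-7.7,0,0,0])

```text
time: 11.1
eef_pos: [0.4819, -0.0906, 0.2248]
orientation: [-180.0, 0.1, -170.1]
wrist_force: [2.9, -0.6, 1.4]
finger_gap: 0.001
grip_force: 1.4
```

Call:
drive_tool(series=[-4.5,-0.8,-7.5,0,0,0,-4,-0.7,-7.5,0,0,0,-3.6,-0.6,-7,0,0,0,-3,-0.5,-7,0,0,0,-2.6,-0.4,-6.5,0,0,0])

```text
time: 11.6
eef_pos: [0.4634, -0.0931, 0.1892]
orientation: [180.0, -0.0, -170.1]
wrist_force: [3.4, 0.1, 1.7]
finger_gap: 0.005
grip_force: 1.2
```

Call:
drive_tool(series=[-1.5,-0.3,-6,0,0,0,-1.5,-0.3,-6,0,0,0,-1,-0.2,-6,0,0,0,-1,-0.2,-6,0,0,0,-1,-0.2,-6,0,0,0])

```text
time: 12.1
eef_pos: [0.4568, -0.0944, 0.159]
orientation: [180.0, -0.1, -170.1]
wrist_force: [-2.3, 0.8, 2.0]
finger_gap: -0.003
grip_force: 1.2
```

Call:
drive_tool(series=[-1,-0.2,-5,0,0,0,0,0,-5,0,0,0,0,0,-4,0,0,0,0,0,-4,0,0,0,0,0,-3,0,0,0])

```text
time: 12.6
eef_pos: [0.4568, -0.0949, 0.1386]
orientation: [-180.0, -0.0, -170.1]
wrist_force: [-2.0, -0.3, 3.3]
finger_gap: -0.002
grip_force: 1.2
```

Call:
drive_tool(series=[0,0,-3,0,0,0,0,0,-2.5,0,0,0,0,0,-2,0,0,0,0,0,-2,0,0,0,0,0,-2,0,0,0])

```text
time: 13.1
eef_pos: [0.4569, -0.0948, 0.1273]
orientation: [-180.0, -0.0, -170.1]
wrist_force: [-2.1, -1.1, 2.6]
finger_gap: 0.004
grip_force: 1.2
```

Call:
drive_tool(series=[0,0,-1.5,0,0,0,0,0,-1.5,0,0,0,0,0,-1.5,0,0,0,0,0,-1.5,0,0,0,0,0,-1.5,0,0,0])

```text
time: 13.6
eef_pos: [0.457, -0.0948, 0.1198]
orientation: [-180.0, 0.0, -170.1]
wrist_force: [-2.5, -0.5, 2.3]
finger_gap: -0.003
grip_force: 1.2
```

Call:
drive_tool(series=[0,0,-1,0,0,0,0,0,-1,0,0,0,0,0,-1,0,0,0,0,0,-1,0,0,0,0,0,-1,0,0,0])

```text
time: 14.1
eef_pos: [0.4572, -0.0948, 0.1153]
orientation: [-180.0, 0.0, -170.1]
wrist_force: [-3.2, 0.0, 10.7]
finger_gap: 0.0
grip_force: 5.4
```

Force is rising, so it is near the stop. I'll press a little more to confirm.

Call:
drive_tool(series=[0,0,-1,0,0,0,0,0,-1,0,0,0,0,0,-1,0,0,0,0,0,0,0,0,0])

```text
time: 14.5
eef_pos: [0.4573, -0.0949, 0.115]
orientation: [-180.0, 0.0, -170.1]
wrist_force: [-8.6, 2.3, 23.3]
finger_gap: 0.0
grip_force: 11.9
```

Call:
drive_tool(series=[0,0,4,0,0,0,0,0,20,0,0,0,0,0,40,0,0,0,0,0,45,0,0,0,0,0,45,0,0,0])

```text
time: 15.0
eef_pos: [0.4567, -0.0944, 0.2668]
orientation: [179.9, -0.0, -170.1]
wrist_force: [-0.2, 0.2, 0.2]
finger_gap: 0.001
grip_force: 0.0
```

Call:
drive_tool(series=[0,0,40,0,0,0,0,0,0,0,0,0,0,0,0,0,0,0])

```text
time: 15.3
eef_pos: [0.4579, -0.0949, 0.3068]
orientation: [-179.9, 0.2, -170.1]
wrist_force: [0.5, 0.3, -1.1]
finger_gap: 0.001
grip_force: 0.0
```

```bash
python3 - <<'E'
from h import *
p,d=cap('top');q,e=cap('side')
y=.172;rx=np.array([np.cos(y),np.sin(y),0]);ry=np.array([-np.sin(y),np.cos(y),0])
S=cloud('side',e).reshape(-1,3);a=S@rx;b=S@ry+.1725;z=S[:,2]
m=(a>.40)&(a<.60)&(abs(b)<.28)&(z>.08)&(z<.18)
k=np.polyfit(a[m],z[m],1);print(m.sum(),k,'slope vs .141; z at r=.2:',np.polyval(k,.4225))
a=cv2.resize(p[80:240,165:435],None,fx=2,fy=2,interpolation=2);b=cv2.resize(q[60:260,90:330],(540,450),interpolation=2)
cv2.imwrite('pics/c4.png',cv2.resize(np.vstack([a,b]),None,fx=.77,fy=.77)[:,:,::-1]);s=monitor.read_state();print(s['eef_pos'],s['wrist_force'])
E
```

```text
9737 [0.13998586 0.05274962] slope vs .141; z at r=.2: 0.11189364142303046
[ 0.45625011 -0.09443792  0.30438022] [-0.50920584  0.35122235  0.09619777]
```

View pics/c4.png

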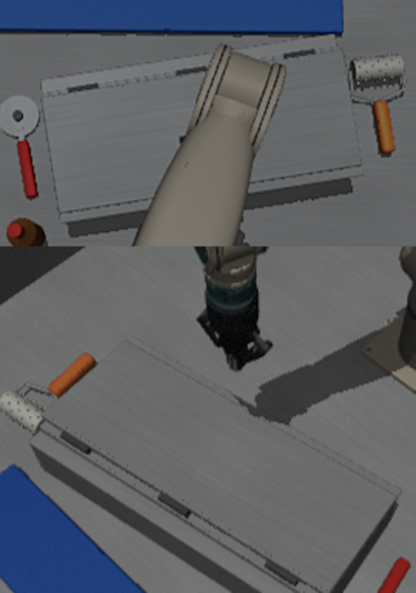

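The lid is fully shut: its slope measures 0.140 rad, parallel to the rail's top. The bottle, cutter and docker have not moved, and the tool is clear.

```bash
python3 -c "
from rig import order;print(order.hand_in())"
```

```text
the job is handed in; nothing more can be done
None
```

The tomato pan was pressed level with its neighbours, then the lid was pushed gently fully shut with nothing else moved, and the job was handed in at about 15 s of the 51 s allowed.

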